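# Lock the banding wheel with its pin

### The job

Lock the potter's banding wheel so that it cannot turn while a pot is carved: take the steel locking pin out of its wooden block, put it into the hole near the turntable's rim, then, pressing only lightly and turning the wheel with the pin, feel for one of the holes of the index plate hidden underneath until the pin drops in, and push it gently home until its shoulder is flush on the turntable. Let go of the pin, never force it, and leave the bowl, the lump of clay and the wooden modelling tool where they are.

Things in the scene. Friction and masses are not known exactly. Their poses are not given: they have to be found in the camera images.
- pin: Steel locking pin, about 120 g: round shaft 12 mm in diameter, 34 mm long, with a 3 mm high chamfer to 8 mm at its tip; above it a round grip 22 mm in diameter and 40 mm tall. Origin at the tip, z up the axis. At the start the shaft stands in the block's hole and the underside of the grip (shoulder) rests on the block.
- pin_shoulder (a point): Centre of the pin's shoulder: on the pin's axis, 34 mm above the tip, at the underside of the grip. Same axes as the pin.
- block: Fixed pale wooden block, 70 x 90 x 45 mm high, with one 14 mm hole right through its middle in which the pin stands. Origin at the centre of its underside. The bowl and the block may change places.
- stand: Fixed blue foot (170 mm wide) and stem of the banding wheel; origin at the centre of its underside, on the wheel's vertical axis. It carries the turntable and below that, out of sight, a steel index plate that does not turn. Turntable: 14 mm thick, then a 4 mm gap, so the plate's top face lies 18 mm below the turntable's top face; plate 18 mm thick.
- wheel (a joint): Angle of the turntable on its stand (rad), counter-clockwise from above positive. It turns freely by at least 2 rad either way from its start, with a friction of about 0.1 N m, and stays where it is left; its zero is not at an index hole.
- wheel_hole (a point): Centre of the mouth of the 14 mm hole in the turntable, in a 25 mm steel bush flush with the top face, 85 mm from the wheel's axis and 110 mm above the table; moves with the turntable. z points up. Pin pressed against wheel or plate with more than 25 N counts as forcing it.
- wheel_centre (a point): Centre of the top face of the round blue turntable (220 mm wide), on the wheel's axis, 110 mm above the table. Ten through holes of the hidden index plate lie 36 degrees apart on an 85 mm radius about it, each 14.5 mm along the circle, 16.5 mm across; at the start the turntable's hole is over solid plate between two of them, at an unknown angle.
- bowl: Loose terracotta bowl, 100 mm wide and 55 mm high; a bystander. Origin at the centre of its underside.
- clay: Loose lump of clay, 130 x 100 x 80 mm; a bystander. Origin at the centre of its underside.
- modeller: Loose flat wooden modelling tool lying on the table; a bystander.
Things that resemble listed ones, but are neither listed nor needed, are in the scene too. Of the things shaped like the pin, the steel one is meant.

How it is judged:
On the way, in this order (a step that is already met when the one before it is completed fails the run):
1. the pin's shaft is in the turntable's hole, its tip at least 8 mm below the top face, its shoulder still at least 10 mm above it (z of pin in the frame of wheel_hole below -0.008 m and z of pin_shoulder in the frame of wheel_hole above 0.01 m and horizontal distance between pin and wheel_hole below 0.004 m), for 0.1 s.
2. the pin has dropped into an index hole and its shoulder is down on the turntable (z of pin_shoulder in the frame of wheel_hole below 0.003 m and horizontal distance between pin_shoulder and wheel_hole below 0.004 m), for 0.1 s.
At the end, for the whole second after the job is handed in: The pin stands upright (within 0.1 rad) through the turntable's hole and in an index hole, its shoulder flush on the turntable within 3 mm, centred within 4 mm, released and at rest, the wheel standing still (all of step 2 and z of pin_shoulder in the frame of wheel_hole above -0.003 m and angle between pin's own z axis and vertical below 0.1 rad and linear speed of pin below 0.02 m/s and velocity of joint wheel between -0.05 and 0.05 rad/s and contact force between pin and the fingers below 0.1 N); the robot touches nothing.
It fails at once if the pin is pressed against wheel, index plate or stand with more than 25 N (contact force between pin and stand above 25 N).
It fails at once if the bowl is moved by more than 25 mm (distance of bowl from where it was at the start of the episode above 0.025 m).
It fails at once if the lump of clay is moved by more than 25 mm (distance of clay from where it was at the start of the episode above 0.025 m).
It fails at once if the modelling tool is moved by more than 25 mm (distance of modeller from where it was at the start of the episode above 0.025 m).
It also fails if it takes over 58 s, if anything falls off the work surface, if the arm or the gripper's body presses on something with over 40 N, if the wrist force passes 120 N, or if a joint passes its speed limit or range.

### The arm

A 7-joint arm with a two-finger parallel gripper is mounted at the origin on the work surface. World frame = base frame: x ahead of the robot, y to its left, z up, the work surface at z = 0. Lengths are in m, angles in rad, forces in N, time in s.
With the tool pointing down it reaches from about 0.425 to 0.925 m from the base axis. Payload 6.8 kg.
Tool frame: the origin (TCP) lies on the centre line of the jaws, within the pads' length; the fingertips stand bot.tip_reach ahead of it and the grasp point (between the pads) lies 3 mm ahead of it (bot.tip_reach is the distance from the TCP to the fingertips, in m); z points along the fingers, y is the line along which they close (so a half turn about z gives the same grasp; the last joint's range is limited). The gripper opens to 85 mm and grips with 20 to 120 N. Pads are 22 mm wide; open, the fingers measure 114 mm over their backs; the gripper's body (76 mm by 85 mm) begins 54 mm behind the grasp point. The pads swing forward as they close: fully open they stand 13 mm farther back than shut.
Start: joints at [-1.352, 0.477, 0.022, 1.555, -0.011, 1.109, -0.083], TCP at [0.217, 0.639, 0.253] pointing down, gripper open.
Joint ranges: [-2.96, 2.96], [-0.34, 2.1], [-1.41, 1.46], [0.24, 2.44], [-1.37, 4.51], [0.17, 1.92], [-2.96, 2.96]. Speed limits (rad/s): [2.39, 2.39, 3.14, 3.14, 3.14, 3.14, 3.14].

### API

Orientations are given as a unit quaternion [w, x, y, z].
In Python, from station import bot gives the robot as it stands.
- The arm moves only by the tool jog_arm, never from a script. Its argument "deltas" is a list of rows, each a list of 7 numbers: the shift along the world's x, y, z in m, then the turn, a rotation vector about the world's x, y, z in rad, then the opening, from 0 (shut) to 1 (fully open). In form: [[x, y, z, rx, ry, rz, grip], ...]. A call has 1 to 10 rows; each row shifts and turns the commanded pose from where the row before left it; what a row does not reach is not made up. A row lasts 1/10 s, in which the tool goes at most 50 mm and 8.59 degrees, less where a joint would pass 70% of its speed; a pose out of reach is approached as far as the arm can. A call with a gripper value outside its range is refused whole. The fingers move at their own pace and stop on an object; "newtons" is the grip in N (left out, the last holds). Time passes only in rows, so rows that do not move let the fingers close. It gives the time, the measured TCP pose, the force, the opening and the grip force at its end, in the units of the state.
- bot.get_obs(): the state, without advancing time (a new reading comes with each control period).
- bot.read_camera(name): name is "side" or "top"; returns a dict with "img" (420x560x3 uint8, red, green, blue), "K" (3x3 intrinsics, pixels), "eye" and "attitude" of the camera in the world. Camera axes: x right, y down, z forward; pixel columns grow to the right and rows downward; lengths in m; the calibration is good to about 2 mm. A picture is of the moment at which its call begins. There is no depth.
- bot.hand_in(): hands the job in; it is judged then, once.
The state is a dict: "t": time; "q": joint angles; "joint_vel": joint speeds; "joint_torque": joint torques, N m; "eef_pos": TCP position; "tool_rot": TCP orientation; "contact_force": force on the tool from outside, world axes, zero at the start; "torque": the same for the moment, N m; "gripper_width": opening from 0.0 (shut) to 1.0 (fully open); "grasp_force": force on a finger pad.
Only numpy, scipy, OpenCV 4.12 (cv2) and the standard library are available. Lean on these libraries where they do the work, as an engineer would, in place of code of your own. Each camera call takes 0.05 s, during which the arm holds its last target. There are 200 camera calls.

## Working session

There is one attempt and no reset: what is moved stays moved. The work goes in short steps, Python scripts to look and compute and a tool call to move; the robot and the scene stay as the last step left them, time stands still between calls to the robot, and variables do not carry over. Pictures are saved under pics/ and viewed, at most 10 in all, crops included, and the job is handed in when it is done.

Besides the shell and the picture viewer there is one more tool, called after ">>>" by a JSON object that holds its "fn" and its "kwargs", one argument or row to a line. jog_arm: Moves the arm, as the interface text tells. Its arguments: {"type":"object","properties":{"deltas":{"type":"array"},"newtons":{"type":"number"}},"required":["deltas"]}

```bash
mkdir -p pics; ls; python3 - <<'E'
from station import bot
import cv2
for n in("top","side"):
    c=bot.read_camera(n); cv2.imwrite(f"pics/{n}0.png",c["img"][:,:,::-1]); print(n,c["K"],c["eye"],c["attitude"])
o=bot.get_obs(); print(o,bot.tip_reach)
E
```

```text
pics
top [[530.40575219   0.         280.04742097]
 [  0.         530.40575219 211.06102837]
 [  0.           0.           1.        ]] [ 0.32876597 -0.07703326  1.09472536] [ 0.07963627 -0.69859929  0.70878359 -0.05694657]
side [[415.24366196   0.         283.55876126]
 [  0.         415.24366196 211.46778951]
 [  0.           0.           1.        ]] [0.47657027 0.7572304  0.5602486 ] [ 0.01212364 -0.01789593  0.85878702 -0.51187655]
{'t': 0.1, 'q': array([-1.35211854,  0.47771756,  0.02234013,  1.55631621, -0.01149494,
        1.10930152, -0.08313537]), 'joint_vel': array([-0.00019419, -0.00267305, -0.00019512, -0.00322947,  0.00210896,
       -0.00015432,  0.0007344 ]), 'joint_torque': array([ 4.13630769e-03, -5.97760069e+01,  1.61346540e+00, -2.81956011e+01,
        1.28012651e-02,  5.12723243e-03,  4.50764418e-06]), 'eef_pos': array([0.21652222, 0.63882258, 0.25243814]), 'tool_rot': array([-7.16082779e-05,  1.62668002e-01,  9.86680531e-01, -8.04055951e-04]), 'contact_force': array([-0.36053557, -0.28776739, -0.14249842]), 'torque': array([ 0.02025985,  0.00582279, -0.02989509]), 'grasp_force': 0.0, 'gripper_width': 1.0014523555372323} 0.022
```

View pics/top0.png

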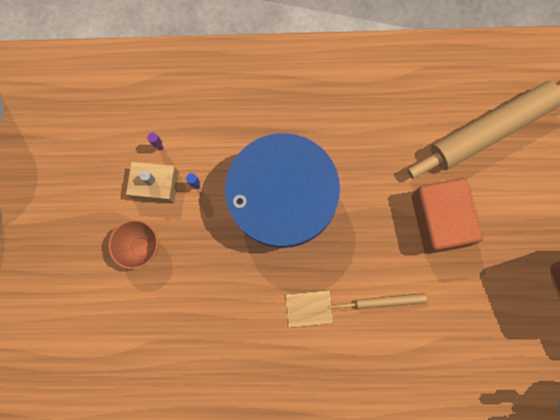

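View pics/side0.png

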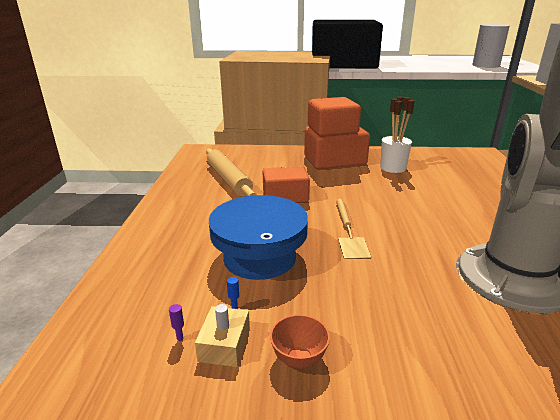

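Top view: the steel pin is at about (147,177) in the block at (152,182), the wheel is centred at about (282,190) and its hole is at (240,201). The bowl is at (134,245). Two decoy pins, blue and violet, stand next to the block. The side view shows the pin at about (222,318) and the hole at (266,237).

```bash
cat > h.py <<'E'
import numpy as np, cv2
from scipy.spatial.transform import Rotation as R
from station import bot
def ray(c,uv):
    d=np.linalg.inv(c["K"])@[uv[0],uv[1],1.]; w,x,y,z=c["attitude"]
    return np.array(c["eye"]),R.from_quat([x,y,z,w]).apply(d)
def plane(c,uv,z):
    e,d=ray(c,uv); return e+d*(z-e[2])/d[2]
def cross(c1,u1,c2,u2):
    e,d=ray(c1,u1); f,g=ray(c2,u2)
    s=np.linalg.lstsq(np.stack([d,-g],1),f-e,rcond=None)[0]
    p,q=e+s[0]*d,f+s[1]*g
    return (p+q)/2,np.linalg.norm(p-q)
def proj(c,p):
    w,x,y,z=c["attitude"]; q=c["K"]@R.from_quat([x,y,z,w]).inv().apply(np.array(p)-c["eye"]); return q[:2]/q[2]
def blobs(m,lo=20):
    n,l,s,ce=cv2.connectedComponentsWithStats(m.astype(np.uint8)*255)
    return [(ce[i].round(1),s[i]) for i in range(1,n) if s[i][4]>=lo]
def hsv(c): return cv2.cvtColor(c["img"],cv2.COLOR_RGB2HSV)
E
python3 - <<'E'
from h import *
C={n:bot.read_camera(n) for n in("top","side")}
for n,roi in(("top",(130,120,350,270)),("side",(150,190,320,370))):
    c=C[n];h=hsv(c);x0,y0,x1,y1=roi
    M=np.zeros(h.shape[:2],bool);M[y0:y1,x0:x1]=1
    H,S,V=[h[...,i].astype(int) for i in range(3)]
    print(n,"grey",blobs((S<60)&(V>70)&M,8)); print("blue",blobs((H>100)&(H<120)&(S>120)&M,100))
    print("blk",blobs((H>15)&(H<30)&(V>150)&(S<140)&M,80))
t=C["top"];h=hsv(t);H,S,V=[h[...,i].astype(int) for i in range(3)]
m=((H>100)&(H<120)&(S>120)).astype(np.uint8)
k=max(cv2.findContours(m,0,2)[0],key=cv2.contourArea);e=cv2.fitEllipse(cv2.convexHull(k));print(e,plane(t,e[0],.11))
s=C["side"]
cv2.imwrite("pics/c1.png",np.hstack([cv2.resize(t["img"][130:230,110:260,::-1],(600,400)[:2],interpolation=2)[:, :400],cv2.resize(s["img"][220:370,160:260+50,::-1],(400,400))]))
E
```

```text
top grey [(array([282., 133.]), array([276, 133,  13,   1,  13], dtype=int32)), (array([240., 151.]), array([236, 147,   9,   9,   9], dtype=int32)), (array([146.5, 176.9]), array([139, 170,  15,  14, 137], dtype=int32)), (array([239.2, 200.9]), array([233, 195,  14,  13, 125], dtype=int32))]
blue [(array([282.7, 189.3]), array([ 226,  134,  113,  112, 9818], dtype=int32))]
blk [(array([152.1, 180.3]), array([ 130,  162,   45,   37, 1162], dtype=int32))]
side grey [(array([266.2, 235.6]), array([261, 233,  12,   6,  45], dtype=int32)), (array([221.4, 316.3]), array([215, 304,  13,  26, 276], dtype=int32))]
blue [(array([258.2, 234.5]), array([ 209,  195,   99,   85, 6453], dtype=int32)), (array([232.9, 290.6]), array([227, 277,  12,  32, 290], dtype=int32))]
blk [(array([222.4, 327.9]), array([ 195,  306,   54,   42, 1098], dtype=int32))]
((281.9803771972656, 189.5350799560547), (111.85624694824219, 113.3299789428711), 83.778564453125) [ 0.5637631  -0.05052939  0.11      ]
```

View pics/c1.png

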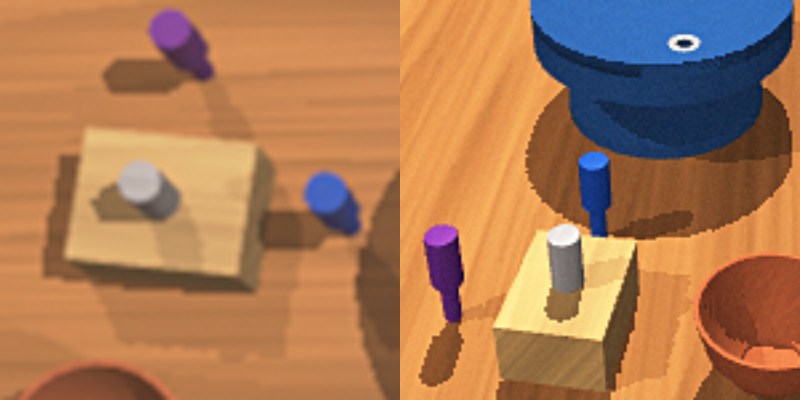

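The crop shows the pin's top face at about top (145.5,175.7) and side (221.5,306.6). The bush centre is at top (239.5,201). I'll cross the rays.

```bash
python3 - <<'E'
from h import *
C={n:bot.read_camera(n) for n in("top","side")};t,s=C["top"],C["side"]
P=cross(t,(145.5,175.7),s,(221.5,306.6));print("pin",P,plane(t,(145.5,175.7),.085),plane(s,(221.5,306.6),.085))
W=cross(t,(239.5,201),s,(266.5,235.5));w=plane(t,(239.5,201),.11);print("hole",W,w,plane(s,(266.5,235.5),.11))
c=plane(t,(281.98,189.5),.11);print(c,np.linalg.norm(w-c),np.arctan2(*(w-c)[1::-1]))
# violet, blue decoys, bowl, block corners
for n,u in(("viol top",(153,138.5)),("blue top",(191.5,179))):print(n,plane(t,u,.074))
print("bowl",plane(t,(133,245),.055))
for u in((131,162.5),(174,166),(170,199),(126.5,195)):print("blk",plane(t,u,.045))
o=bot.get_obs();print(o["eef_pos"],R.from_quat(np.roll(o["tool_rot"],-1)).as_matrix().round(3))
for d in((0,0,0),(0,.002,0)): print(proj(t,P[0]+np.array(d)))
E
```

```text
pin (array([0.60469298, 0.2209224 , 0.08441229]), np.float64(0.002739317645923759)) [0.60311398 0.22064273 0.085     ] [0.60595249 0.22118058 0.085     ]
hole (array([0.54360291, 0.0306909 , 0.10980801]), np.float64(0.0013210565022265136)) [0.5428857 0.03068   0.11     ] [0.54424028 0.03075348 0.11      ]
[ 0.56383185 -0.05052949  0.11      ] 0.08386729344756615 1.8232219979649862
viol top [0.68394831 0.2114599  0.074     ]
blue top [0.59742878 0.13092028 0.074     ]
bowl [0.46908671 0.24921275 0.055     ]
blk [0.64289445 0.26386892 0.045     ]
blk [0.63349892 0.17379206 0.045     ]
blk [0.56381746 0.18010105 0.045     ]
blk [0.57388384 0.27019566 0.045     ]
[0.21663642 0.63909697 0.25295615] [[-0.947  0.321 -0.   ]
 [ 0.321  0.947 -0.001]
 [-0.    -0.001 -1.   ]]
[145.47372299 175.0088033 ]
[144.47493412 175.0284523 ]
```

>>> {"fn": "jog_arm", "kwargs": {
  "deltas": [
    [0.035,-0.038,-0.005,0,0,0,0.7],
    [0.035,-0.038,-0.005,0,0,0,0.7],
    [0.035,-0.038,-0.005,0,0,0,0.7],
    [0.035,-0.038,-0.005,0,0,0,0.7],
    [0.035,-0.038,-0.005,0,0,0,0.7],
    [0.035,-0.038,-0.005,0,0,0,0.7],
    [0.035,-0.038,-0.005,0,0,0,0.7],
    [0.035,-0.038,-0.005,0,0,0,0.7],
    [0.035,-0.038,-0.005,0,0,0,0.7],
    [0.035,-0.038,-0.005,0,0,0,0.7]
  ],
  "newtons": 40
}}

```text
t: 1.3
eef_pos: [0.555, 0.2717, 0.2052]
tool_rot: [0.0, 0.163, 0.987, 0.0]
contact_force: [0.6, 0.6, 0.0]
gripper_width: 0.701
grasp_force: 0.0
```

>>> {"fn": "jog_arm", "kwargs": {
  "deltas": [
    [0.019,-0.019,-0.02,0,0,0,0.7],
    [0.0185,-0.0185,-0.02,0,0,0,0.7],
    [0,0,-0.02,0,0,0,0.7],
    [0,0,0,0,0,0,0.7],
    [0,0,0,0,0,0,0.7]
  ]
}}

```text
t: 1.8
eef_pos: [0.5909, 0.2363, 0.1452]
tool_rot: [-0.0, 0.162, 0.987, -0.0]
contact_force: [-0.5, 0.8, -0.4]
gripper_width: 0.699
grasp_force: 0.0
```

>>> {"fn": "jog_arm", "kwargs": {
  "deltas": [
    [0.013,-0.0148,-0.01,0,0,0,0.7],
    [0,0,-0.01,0,0,0,0.7],
    [0,0,0,0,0,0,0.7],
    [0,0,0,0,0,0,0.7]
  ]
}}

```text
t: 2.2
eef_pos: [0.6037, 0.2222, 0.1255]
tool_rot: [-0.0, 0.162, 0.987, 0.0]
contact_force: [0.3, -0.1, 0.0]
gripper_width: 0.704
grasp_force: 0.0
```

```bash
python3 - <<'E'
from h import *
o=bot.get_obs();print(o["eef_pos"],o["contact_force"])
s=bot.read_camera("side");cv2.imwrite("pics/s2.png",cv2.resize(s["img"][170:370,150:350,::-1],(600,600),interpolation=2))
E
```

```text
[0.60365234 0.22220495 0.12546483] [ 0.28422982 -0.13587998  0.04637592]
```

View pics/s2.png

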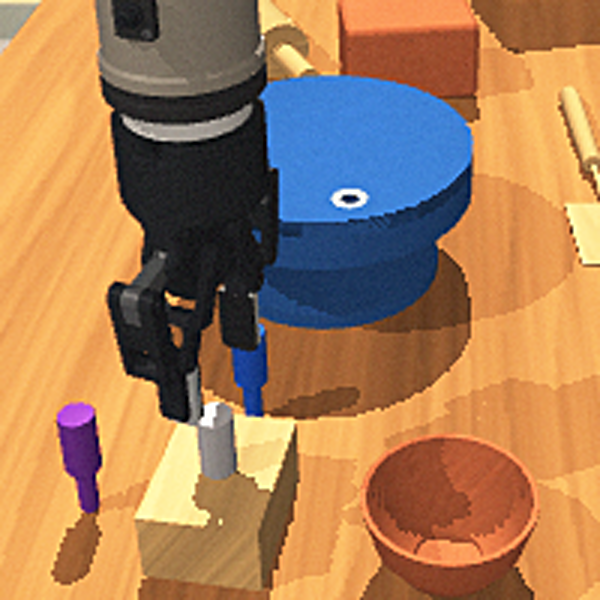

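The gripper straddles the steel pin at crop (217,440), with one finger on each side and clear of the blue pin. I'll descend and grip.

>>> {"fn": "jog_arm", "kwargs": {
  "deltas": [
    [0,0,-0.015,0,0,0,0.7],
    [0,0,-0.015,0,0,0,0.7],
    [0,0,-0.013,0,0,0,0.7],
    [0,0,-0.01,0,0,0,0.7],
    [0,0,0,0,0,0,0.6],
    [0,0,0,0,0,0,0.0],
    [0,0,0,0,0,0,0.0],
    [0,0,0,0,0,0,0.0],
    [0,0,0,0,0,0,0.0],
    [0,0,0,0,0,0,0.0]
  ],
  "newtons": 40
}}

```text
t: 3.25
eef_pos: [0.6049, 0.2214, 0.0728]
tool_rot: [0.001, 0.163, 0.987, 0.001]
contact_force: [1.2, 1.9, 2.1]
gripper_width: 0.248
grasp_force: 39.2
```

>>> {"fn": "jog_arm", "kwargs": {
  "deltas": [
    [0,0,0.01,0,0,0,0],
    [0,0,0.015,0,0,0,0],
    [0,0,0.02,0,0,0,0],
    [0,0,0.02,0,0,0,0],
    [0,0,0.03,0,0,0,0],
    [0,0,0.03,0,0,0,0],
    [0,0,0,0,0,0,0],
    [0,0,0,0,0,0,0]
  ]
}}

```text
t: 4.05
eef_pos: [0.6042, 0.2204, 0.1984]
tool_rot: [0.0, 0.163, 0.987, 0.0]
contact_force: [-0.8, -0.1, -2.4]
gripper_width: 0.244
grasp_force: 39.9
```

>>> {"fn": "jog_arm", "kwargs": {
  "deltas": [
    [-0.0075,-0.0235,0,0,0,0,0],
    [-0.0075,-0.0235,0,0,0,0,0],
    [-0.0075,-0.0235,0,0,0,0,0],
    [-0.0075,-0.0235,0,0,0,0,0],
    [-0.0075,-0.0235,0,0,0,0,0],
    [-0.0075,-0.0235,0,0,0,0,0],
    [-0.0075,-0.0235,0,0,0,0,0],
    [-0.0075,-0.0235,0,0,0,0,0],
    [0,0,0,0,0,0,0],
    [0,0,0,0,0,0,0]
  ]
}}

```text
t: 5.05
eef_pos: [0.5433, 0.0324, 0.1963]
tool_rot: [-0.001, 0.163, 0.987, -0.0]
contact_force: [-0.1, 0.3, -1.5]
gripper_width: 0.241
grasp_force: 39.9
```

```bash
python3 - <<'E'
from h import *
o=bot.get_obs();p=o["eef_pos"];print(p,o["contact_force"])
s=bot.read_camera("side");cv2.imwrite("pics/s3.png",cv2.resize(s["img"][160:260,210:320,::-1],(660,600),interpolation=2))
for z in(.0618,.0278):print(proj(s,p-[0,0,z]))
print(proj(s,[.5435,.0307,.11]))
E
```

```text
[0.54329169 0.03236671 0.19628981] [-0.07993317  0.2644567  -1.45246162]
[266.63732291 225.63841943]
[266.26320828 210.87994756]
[266.86057656 235.49373939]
```

View pics/s3.png

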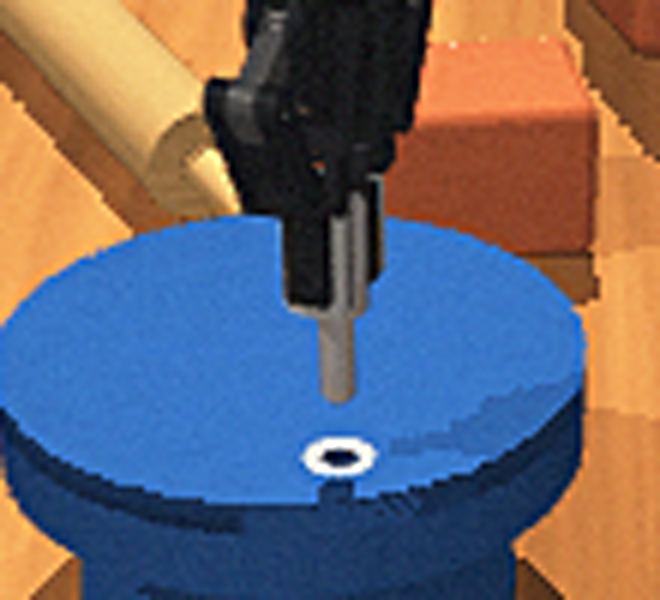

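The tip, at crop (338,398), and the hole, at (340,457), sit where they should relative to each other, so the hole estimate holds. I'll centre on it and lower.

>>> {"fn": "jog_arm", "kwargs": {
  "deltas": [
    [0.0002,-0.0017,0,0,0,0,0],
    [0,0,-0.01,0,0,0,0],
    [0,0,-0.01,0,0,0,0],
    [0,0,-0.004,0,0,0,0],
    [0,0,-0.003,0,0,0,0],
    [0,0,0,0,0,0,0],
    [0,0,0,0,0,0,0]
  ]
}}

```text
t: 5.8
eef_pos: [0.5447, 0.0313, 0.1702]
tool_rot: [0.0, 0.163, 0.987, 0.0]
contact_force: [-0.0, 0.9, -1.4]
gripper_width: 0.246
grasp_force: 39.9
```

>>> {"fn": "jog_arm", "kwargs": {
  "deltas": [
    [0,0,-0.002,0,0,0,0],
    [0,0,-0.002,0,0,0,0],
    [0,0,-0.002,0,0,0,0],
    [0,0,-0.002,0,0,0,0],
    [0,0,0,0,0,0,0]
  ]
}}

```text
t: 6.3
eef_pos: [0.5443, 0.0311, 0.1618]
tool_rot: [-0.0, 0.163, 0.987, -0.0]
contact_force: [1.1, -1.3, -1.6]
gripper_width: 0.243
grasp_force: 39.9
```

```bash
python3 - <<'E'
from h import *
o=bot.get_obs();p=o["eef_pos"];print(p,o["contact_force"],o["torque"])
s=bot.read_camera("side");cv2.imwrite("pics/s4.png",cv2.resize(s["img"][190:260,230:310,::-1],(640,560),interpolation=2))
E
```

```text
[0.54433993 0.03109897 0.16176534] [ 1.09963428 -1.30189891 -1.604677  ] [-0.26104461  0.13450313 -0.00786107]
```

View pics/s4.png

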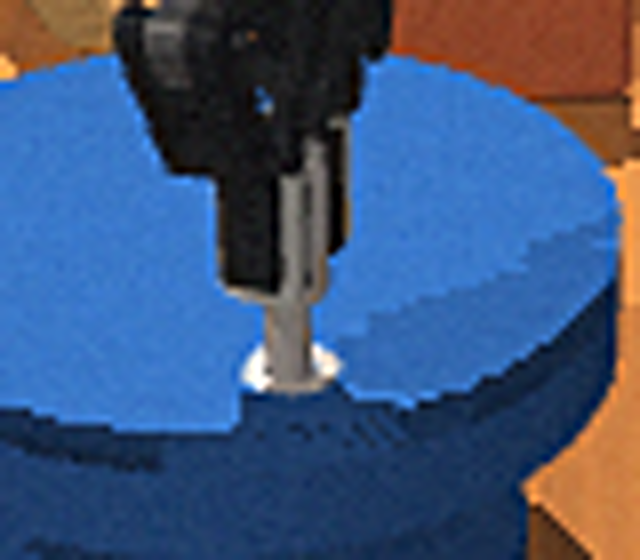

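The pin's shaft has entered the bush at crop (290,375). I'll lower it lightly to feel for the plate.

>>> {"fn": "jog_arm", "kwargs": {
  "deltas": [
    [0,0,-0.002,0,0,0,0],
    [0,0,-0.002,0,0,0,0],
    [0,0,-0.001,0,0,0,0],
    [0,0,-0.001,0,0,0,0],
    [0,0,0,0,0,0,0]
  ]
}}

```text
t: 6.85
eef_pos: [0.5445, 0.0311, 0.156]
tool_rot: [-0.0, 0.163, 0.987, -0.0]
contact_force: [0.1, -1.7, -2.2]
gripper_width: 0.247
grasp_force: 39.8
```

>>> {"fn": "jog_arm", "kwargs": {
  "deltas": [
    [0,0,-0.001,0,0,0,0],
    [0,0,0,0,0,0,0]
  ]
}}

```text
t: 7.05
eef_pos: [0.5446, 0.0312, 0.1551]
tool_rot: [0.0, 0.163, 0.987, -0.0]
contact_force: [-0.6, -1.0, -1.1]
gripper_width: 0.245
grasp_force: 39.9
```

>>> {"fn": "jog_arm", "kwargs": {
  "deltas": [
    [0,0,-0.0005,0,0,0,0],
    [0,0,0,0,0,0,0]
  ]
}}

```text
t: 7.25
eef_pos: [0.5446, 0.0312, 0.1546]
tool_rot: [0.0, 0.163, 0.987, -0.0]
contact_force: [-1.6, -2.0, -1.0]
gripper_width: 0.24
grasp_force: 40.0
```

>>> {"fn": "jog_arm", "kwargs": {
  "deltas": [
    [0,0,-0.0005,0,0,0,0],
    [0,0,0,0,0,0,0]
  ]
}}

```text
t: 7.45
eef_pos: [0.5446, 0.0312, 0.1541]
tool_rot: [0.0, 0.163, 0.987, -0.0]
contact_force: [0.1, -2.0, -0.9]
gripper_width: 0.243
grasp_force: 40.0
```

>>> {"fn": "jog_arm", "kwargs": {
  "deltas": [
    [0,0,-0.0005,0,0,0,0],
    [0,0,0,0,0,0,0]
  ]
}}

```text
t: 7.65
eef_pos: [0.5446, 0.0312, 0.1537]
tool_rot: [0.0, 0.163, 0.987, 0.0]
contact_force: [-0.8, -1.3, 0.2]
gripper_width: 0.246
grasp_force: 40.1
```

>>> {"fn": "jog_arm", "kwargs": {
  "deltas": [
    [0,0,-0.0005,0,0,0,0],
    [0,0,0,0,0,0,0]
  ]
}}

```text
t: 7.85
eef_pos: [0.5448, 0.0312, 0.1537]
tool_rot: [0.0, 0.163, 0.987, 0.0]
contact_force: [-2.2, -2.0, 4.9]
gripper_width: 0.247
grasp_force: 40.6
```

>>> {"fn": "jog_arm", "kwargs": {
  "deltas": [
    [0,0,-0.0001,0,0,0,0],
    [0,0,0,0,0,0,0]
  ]
}}

```text
t: 8.05
eef_pos: [0.5448, 0.0312, 0.1536]
tool_rot: [0.0, 0.163, 0.987, 0.0]
contact_force: [-2.8, -1.0, 5.9]
gripper_width: 0.246
grasp_force: 40.6
```

```bash
python3 - <<'E'
import numpy as np
a0=np.radians(103.2);da=.004/.085
for k in range(15):
    a=a0-da*k;b=a-da
    print(k,round(np.degrees(b),1),(85*np.array([np.cos(b)-np.cos(a),np.sin(b)-np.sin(a)])/4).round(3))
E
```

```text
0 100.5 [0.979 0.205]
1 97.8 [0.987 0.159]
2 95.1 [0.994 0.112]
3 92.4 [0.998 0.066]
4 89.7 [1.    0.019]
5 87.0 [ 1.    -0.028]
6 84.3 [ 0.997 -0.075]
7 81.6 [ 0.992 -0.122]
8 78.9 [ 0.986 -0.169]
9 76.2 [ 0.977 -0.215]
10 73.5 [ 0.965 -0.261]
11 70.8 [ 0.952 -0.306]
12 68.1 [ 0.937 -0.35 ]
13 65.5 [ 0.919 -0.394]
14 62.8 [ 0.9   -0.437]
```

>>> {"fn": "jog_arm", "kwargs": {
  "deltas": [
    [0.00098,0.0002,0,0,0,0,0],
    [0.00098,0.0002,0,0,0,0,0],
    [0.00098,0.0002,0,0,0,0,0],
    [0.00098,0.0002,0,0,0,0,0]
  ]
}}

```text
t: 8.45
eef_pos: [0.5463, 0.0313, 0.1535]
tool_rot: [-0.002, 0.163, 0.987, -0.001]
contact_force: [-9.4, -3.4, 15.4]
gripper_width: 0.24
grasp_force: 41.6
```

>>> {"fn": "jog_arm", "kwargs": {
  "deltas": [
    [0.00099,0.00016,0,0,0,0,0],
    [0.00099,0.00016,0,0,0,0,0],
    [0.00099,0.00016,0,0,0,0,0],
    [0.00099,0.00016,0,0,0,0,0]
  ]
}}

```text
t: 8.85
eef_pos: [0.5501, 0.032, 0.1535]
tool_rot: [-0.003, 0.163, 0.987, -0.001]
contact_force: [-9.0, -3.1, 14.6]
gripper_width: 0.247
grasp_force: 41.6
```

>>> {"fn": "jog_arm", "kwargs": {
  "deltas": [
    [0,0,0.0006,0,0,0,0],
    [0,0,0,0,0,0,0]
  ]
}}

```text
t: 9.05
eef_pos: [0.5518, 0.0326, 0.1537]
tool_rot: [-0.001, 0.163, 0.987, -0.0]
contact_force: [-3.6, -2.0, 3.8]
gripper_width: 0.245
grasp_force: 40.2
```

>>> {"fn": "jog_arm", "kwargs": {
  "deltas": [
    [0.00099,0.00011,0,0,0,0,0],
    [0.00099,0.00011,0,0,0,0,0],
    [0.00099,0.00011,0,0,0,0,0],
    [0.00099,0.00011,0,0,0,0,0]
  ]
}}

```text
t: 9.45
eef_pos: [0.5557, 0.0331, 0.1537]
tool_rot: [-0.001, 0.163, 0.987, -0.0]
contact_force: [-5.6, -1.2, 6.6]
gripper_width: 0.245
grasp_force: 40.4
```

>>> {"fn": "jog_arm", "kwargs": {
  "deltas": [
    [0.001,7e-05,0,0,0,0,0],
    [0.001,7e-05,0,0,0,0,0],
    [0.001,7e-05,0,0,0,0,0],
    [0.001,7e-05,0,0,0,0,0]
  ]
}}

```text
t: 9.85
eef_pos: [0.5595, 0.0335, 0.1536]
tool_rot: [-0.001, 0.163, 0.987, -0.0]
contact_force: [-7.0, -2.0, 6.7]
gripper_width: 0.244
grasp_force: 40.4
```

>>> {"fn": "jog_arm", "kwargs": {
  "deltas": [
    [0.001,2e-05,0,0,0,0,0],
    [0.001,2e-05,0,0,0,0,0],
    [0.001,2e-05,0,0,0,0,0],
    [0.001,2e-05,0,0,0,0,0]
  ]
}}

```text
t: 10.25
eef_pos: [0.5635, 0.0338, 0.1536]
tool_rot: [-0.001, 0.163, 0.987, -0.0]
contact_force: [-6.0, -0.1, 6.3]
gripper_width: 0.246
grasp_force: 40.5
```

>>> {"fn": "jog_arm", "kwargs": {
  "deltas": [
    [0.001,-3e-05,0,0,0,0,0],
    [0.001,-3e-05,0,0,0,0,0],
    [0.001,-3e-05,0,0,0,0,0],
    [0.001,-3e-05,0,0,0,0,0]
  ]
}}

```text
t: 10.65
eef_pos: [0.5675, 0.0338, 0.1536]
tool_rot: [-0.001, 0.163, 0.987, 0.0]
contact_force: [-5.4, -0.6, 5.6]
gripper_width: 0.246
grasp_force: 40.6
```

>>> {"fn": "jog_arm", "kwargs": {
  "deltas": [
    [0.001,-8e-05,0,0,0,0,0],
    [0.001,-8e-05,0,0,0,0,0],
    [0.001,-8e-05,0,0,0,0,0],
    [0.001,-8e-05,0,0,0,0,0]
  ]
}}

```text
t: 11.05
eef_pos: [0.5725, 0.0335, 0.1535]
tool_rot: [0.0, 0.162, 0.987, 0.0]
contact_force: [-2.8, -0.2, 0.3]
gripper_width: 0.246
grasp_force: 40.1
```

>>> {"fn": "jog_arm", "kwargs": {
  "deltas": [
    [0.00099,-0.00012,0,0,0,0,0],
    [0.00099,-0.00012,0,0,0,0,0],
    [0.00099,-0.00012,0,0,0,0,0]
  ]
}}

```text
t: 11.35
eef_pos: [0.5756, 0.0331, 0.1535]
tool_rot: [0.0, 0.163, 0.987, 0.0]
contact_force: [-2.3, 1.1, -1.2]
gripper_width: 0.244
grasp_force: 39.9
```

Fz vanished, so the tip is over an index hole. I'll stop here and lower gently.

>>> {"fn": "jog_arm", "kwargs": {
  "deltas": [
    [0,0,-0.001,0,0,0,0],
    [0,0,-0.001,0,0,0,0],
    [0,0,0,0,0,0,0]
  ]
}}

```text
t: 11.65
eef_pos: [0.5755, 0.0326, 0.1515]
tool_rot: [0.0, 0.163, 0.987, -0.0]
contact_force: [0.2, -0.4, -1.7]
gripper_width: 0.247
grasp_force: 39.9
```

>>> {"fn": "jog_arm", "kwargs": {
  "deltas": [
    [0,0,-0.001,0,0,0,0],
    [0,0,-0.0005,0,0,0,0],
    [0,0,0,0,0,0,0]
  ]
}}

```text
t: 11.95
eef_pos: [0.5754, 0.0326, 0.1501]
tool_rot: [0.0, 0.163, 0.987, -0.0]
contact_force: [-1.3, 0.6, -1.1]
gripper_width: 0.245
grasp_force: 39.9
```

>>> {"fn": "jog_arm", "kwargs": {
  "deltas": [
    [0,0,-0.001,0,0,0,0],
    [0,0,0,0,0,0,0]
  ]
}}

```text
t: 12.15
eef_pos: [0.5754, 0.0326, 0.149]
tool_rot: [0.0, 0.163, 0.987, -0.0]
contact_force: [-0.1, -0.5, -1.8]
gripper_width: 0.246
grasp_force: 39.9
```

>>> {"fn": "jog_arm", "kwargs": {
  "deltas": [
    [0,0,-0.001,0,0,0,0],
    [0,0,0,0,0,0,0]
  ]
}}

```text
t: 12.35
eef_pos: [0.5753, 0.0326, 0.148]
tool_rot: [-0.0, 0.163, 0.987, -0.0]
contact_force: [-0.2, -0.2, -1.3]
gripper_width: 0.244
grasp_force: 39.9
```

>>> {"fn": "jog_arm", "kwargs": {
  "deltas": [
    [0,0,-0.001,0,0,0,0],
    [0,0,-0.001,0,0,0,0],
    [0,0,-0.001,0,0,0,0],
    [0,0,0,0,0,0,0]
  ]
}}

```text
t: 12.75
eef_pos: [0.5752, 0.0326, 0.1449]
tool_rot: [-0.0, 0.163, 0.987, -0.0]
contact_force: [-0.3, 0.6, -1.1]
gripper_width: 0.249
grasp_force: 39.9
```

>>> {"fn": "jog_arm", "kwargs": {
  "deltas": [
    [0,0,-0.001,0,0,0,0],
    [0,0,-0.001,0,0,0,0],
    [0,0,-0.001,0,0,0,0],
    [0,0,0,0,0,0,0]
  ]
}}

```text
t: 13.15
eef_pos: [0.5752, 0.0327, 0.142]
tool_rot: [-0.0, 0.163, 0.987, -0.0]
contact_force: [0.7, 0.2, -0.9]
gripper_width: 0.246
grasp_force: 39.9
```

>>> {"fn": "jog_arm", "kwargs": {
  "deltas": [
    [0,0,-0.001,0,0,0,0],
    [0,0,-0.001,0,0,0,0],
    [0,0,-0.0005,0,0,0,0],
    [0,0,0,0,0,0,0]
  ]
}}

```text
t: 13.55
eef_pos: [0.5753, 0.0326, 0.1395]
tool_rot: [-0.0, 0.163, 0.987, -0.0]
contact_force: [0.6, -0.1, -1.9]
gripper_width: 0.241
grasp_force: 39.9
```

>>> {"fn": "jog_arm", "kwargs": {
  "deltas": [
    [0,0,-0.001,0,0,0,0],
    [0,0,0,0,0,0,0]
  ]
}}

```text
t: 13.75
eef_pos: [0.5753, 0.0327, 0.1385]
tool_rot: [-0.0, 0.163, 0.987, -0.0]
contact_force: [-0.7, -0.1, -1.7]
gripper_width: 0.243
grasp_force: 39.9
```

>>> {"fn": "jog_arm", "kwargs": {
  "deltas": [
    [0,0,-0.0005,0,0,0,0],
    [0,0,0,0,0,0,0]
  ]
}}

```text
t: 13.95
eef_pos: [0.5753, 0.0327, 0.1381]
tool_rot: [-0.0, 0.163, 0.987, 0.0]
contact_force: [0.2, -0.1, -0.6]
gripper_width: 0.243
grasp_force: 39.9
```

>>> {"fn": "jog_arm", "kwargs": {
  "deltas": [
    [0,0,-0.0005,0,0,0,0],
    [0,0,0,0,0,0,0]
  ]
}}

```text
t: 14.15
eef_pos: [0.5754, 0.0327, 0.1378]
tool_rot: [0.0, 0.163, 0.987, 0.0]
contact_force: [0.3, 0.1, 0.7]
gripper_width: 0.243
grasp_force: 40.2
```

>>> {"fn": "jog_arm", "kwargs": {
  "deltas": [
    [0,0,-0.0002,0,0,0,0],
    [0,0,0,0,0,0,0]
  ]
}}

```text
t: 14.35
eef_pos: [0.5755, 0.0327, 0.1377]
tool_rot: [0.0, 0.163, 0.987, 0.0]
contact_force: [-1.1, -0.2, 2.9]
gripper_width: 0.248
grasp_force: 40.2
```

>>> {"fn": "jog_arm", "kwargs": {
  "deltas": [
    [0,0,0,0,0,0,0.35],
    [0,0,0,0,0,0,0.45],
    [0,0,0,0,0,0,0.6],
    [0,0,0,0,0,0,0.6],
    [0,0,0,0,0,0,0.7],
    [0,0,0,0,0,0,0.7]
  ]
}}

```text
t: 14.95
eef_pos: [0.5753, 0.0327, 0.1374]
tool_rot: [-0.0, 0.163, 0.987, -0.0]
contact_force: [0.3, -0.6, -0.1]
gripper_width: 0.701
grasp_force: 0.0
```

>>> {"fn": "jog_arm", "kwargs": {
  "deltas": [
    [0,0,0.01,0,0,0,0.7],
    [0,0,0.015,0,0,0,0.7],
    [0,0,0.02,0,0,0,0.7],
    [0,0,0.03,0,0,0,0.7],
    [0,0,0.03,0,0,0,0.7],
    [0,0,0.03,0,0,0,0.7],
    [0,0,0,0,0,0,0.7],
    [0,0,0,0,0,0,0.7]
  ]
}}

```text
t: 15.75
eef_pos: [0.5757, 0.0327, 0.2737]
tool_rot: [0.001, 0.163, 0.987, 0.0]
contact_force: [-0.1, 0.1, -1.4]
gripper_width: 0.697
grasp_force: 0.0
```

```bash
python3 - <<'E'
from h import *
o=bot.get_obs();print(o["t"],o["eef_pos"],o["contact_force"])
s=bot.read_camera("side");cv2.imwrite("pics/s5.png",cv2.resize(s["img"][160:280,190:350,::-1],(800,600),interpolation=2))
E
```

```text
15.75 [0.57567989 0.03265989 0.27366281] [-0.08439083  0.10391485 -1.37280138]
```

View pics/s5.png

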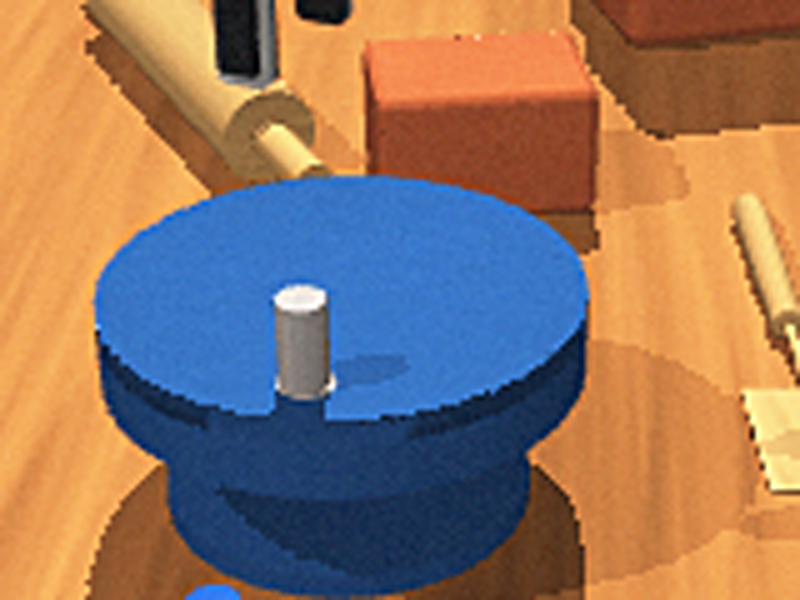

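The pin stands upright with its shoulder flush on the bush at crop (303,385). The gripper is clear, so I'll hand in.

```bash
python3 -c "
from station import bot
print(bot.hand_in())"
```

```text
the job is handed in; nothing more can be done
None
```

The pin dropped into an index hole, its shoulder sits flush on the turntable in the last picture, and I let go of it and handed the job in at about 16 s; hand-in gave no verdict.

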